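Set out the tasting flight

ROBOT

A 6-joint arm with a two-finger parallel gripper is mounted at the origin on the work surface. World frame = base frame: x ahead of the robot, y to its left, z up, the work surface at z = 0. Lengths are in m, angles in rad, forces in N, time in s.
With the tool pointing down it reaches from about 0.375 to 0.925 m from the base axis. Payload 5.7 kg.
Tool frame: the origin (TCP) lies on the front face of the gripper's body, between the roots of the fingers; the fingertips stand 73 mm ahead of it and the grasp point (between the pads) lies 54 mm ahead of it; z points along the fingers, x is the direction in which the jaws open and shut, and the axes are right-handed (so a half turn about z gives the same grasp; the last joint's range is limited). The gripper opens to 85 mm and grips with 20 to 120 N. Pads are 22 mm wide; open, the fingers measure 114 mm over their backs; the gripper's body (76 mm by 85 mm) begins 54 mm behind the grasp point. The pads swing forward as they close: fully open they stand 13 mm farther back than shut.
Start: joints at [1.053, 0.359, 1.51, -0, 1.272, -0.115], TCP at [0.235, 0.552, 0.304] pointing down, gripper open.
Joint ranges: [-2.97, 2.97], [-1.01, 2.36], [0.21, 2.38], [-0.96, 4.11], [0.2, 2.71], [-2.98, 2.98]. Speed limits (rad/s): [2.39, 2.39, 3.14, 3.14, 3.14, 3.14].

INTERFACE

Orientations are given as a unit quaternion [x, y, z, w].
In Python, from station import movep, servo_line, set_joints, grip, dwell, solve_ik, get_state, read_camera, camera_params, Unreachable, sign_off gives the robot as it stands. Calls block until the motion is done:
- movep(position, orientation): joint-space move of the TCP to a pose.
- servo_line(position, attitude=None, velocity=0.15, guard=None): straight line of the TCP; attitude=None keeps the orientation; velocity is the mean speed in m/s. With guard (N) it stops when the force on the tool has changed by that much, and returns True; else False.
- set_joints(angles): joint-space move.
- grip(opening, strength=None): finger opening in m; strength is the grip in N (None keeps the last); returns when the fingers have stopped.
- dwell(seconds).
- solve_ik(position, orientation): joint angles nearest the present ones, or None.
- get_state(): the state.
- read_camera(name): name is "side" or "top"; returns (picture, depth): 480x640x3 uint8, red, green, blue; 480x640 float32, m along the optical axis (not along the pixel's ray), 0 where there is no reading.
- camera_params(name): a dict with "mtx" (3x3 intrinsics, pixels), "rvec" (rotation vector, rad) and "tvec" (3), from world to camera coordinates, as OpenCV has them. Camera axes: x right, y down, z forward; pixel columns grow to the right and rows downward; lengths in m; the calibration is good to about 2 mm. A picture is of the moment at which its call begins. camera_params takes no time and is no camera call.
A pose or a line that the arm cannot do raises Unreachable and nothing moves.
- sign_off(): hands the job in, once; it reports no verdict.
The state is a dict: "clock": time; "qpos": joint angles; "dq": joint speeds; "effort": joint torques, N m; "position": TCP position; "eef_rot": TCP orientation; "force": force on the tool from outside, world axes, zero at the start; "moment": the same for the moment, N m; "finger_gap": finger opening in m.
Only numpy, scipy, OpenCV 4.12 (cv2) and the standard library are available. Lean on these libraries where they do the work, as an engineer would, in place of code of your own. Each camera call takes 0.05 s, during which the arm holds its last target. There are 200 camera calls.

TASK

Set out the tasting flight: tip the clear lid of the storage tub up by its handle, its back edge still resting on the tub, then lift it off and lay it flat on the counter, handle up. Hang every goblet that is in the tub upright in the wooden flight rack, one to a slot: stem in through the slot's mouth with the foot under the board and the bowl above it, back to the end, and down so that the bowl drops into the wide seat there. Then put the lid back on the tub, properly seated, without having tipped any goblet over or disturbed the other things on the counter.

Things in the scene. Friction and masses are not known exactly. Their poses are not given: they have to be found in the camera images.
- tub: clear open storage tub, 214 (x) x 142 (y) x 120 mm high, walls and floor 4 mm, fixed to the counter; origin under its centre on the counter, z up; -x end roughly towards the robot. Goblets stand on its floor in up to two rows, 94 mm apart in x and 64 mm in y: only before and behind a goblet (along the tub's x) is there room for fingers
- tub_rim (a point): centre of the tub's mouth (inside 206 x 134 mm), level with the top of its walls, 120 mm above the counter; axes as the tub's
- lid_center (a point): centre of the lid's plate: clear loose plate 222 (x) x 150 (y) x 5 mm, 160 g, under it a 10 mm deep skirt (193 x 120 mm outside) that sits in the tub's mouth with 6 mm play all round. x along the long side, z up out of the lid. 2.5 mm above the rim when seated, 12.5 mm above the counter when laid flat on its skirt. Fits either way round
- lid_handle (a point): middle of the lid's handle: steel bar along the lid's y, 80 mm long, 64 mm clear between its two posts, 10 mm wide (x), 12 mm tall, its underside 22 mm above the plate's top; 78 mm from lid_center towards -x (33 mm from the front edge) and 30.5 mm above it. Axes as lid_center
- lid_back (a point): middle of the lid's back edge, opposite the handle, at the underside of the plate: 111 mm from lid_center along +x and 2.5 mm below it
- rack: pale wooden flight rack, loose, 1.2 kg, 122 (x) x 280 (y) x 75 mm: a 10 mm board (underside 65, top 75 mm high) on 12 mm end panels, a stretcher under its back edge. Four slots along x, at y = -93, -31, 31, 93 mm, open at its front edge (-x). Origin on the counter under the board's middle (board from x = -67 to 55 mm), z up
- seat1 (a point): point in the middle of the seat of the slot at y = -93 mm, level with the board's top: (12, -93, 75) mm in the rack's frame, axes as the rack's. Each slot begins at x = -67 mm with a 26 mm wide mouth, is 16 mm wide from x = -55 to -2 mm, and ends in the seat, a 28 mm square opening. The centre of a goblet that hangs in the seat lies at this point within 2 mm
- seat2 (a point): the same point of the slot at y = -31 mm: (12, -31, 75) mm in the rack's frame
- seat3 (a point): the same point of the slot at y = 31 mm: (12, 31, 75) mm in the rack's frame
- seat4 (a point): the same point of the slot at y = 93 mm: (12, 93, 75) mm in the rack's frame
- goblet1_center (a point): teal goblet with a thin gold rim line, 100 mm tall, 60 g: foot a disc 50 mm across, 4 mm thick; stem 8 mm across up to 38 mm; bowl widening evenly to 48 mm across at 62 mm, then 48 to 49 mm up to the open rim at 100 mm, wall 2 mm. This point is on its axis, 50 mm above the foot's underside; z up along the axis
- goblet2_center (a point): another such goblet. The bowl of a goblet rests on a seat (28 mm) at 50 mm above its foot's underside, on a 16 mm slot at 43 mm. Any of the four goblets may be absent
- goblet3_center (a point): another such goblet
- goblet4_center (a point): another such goblet
- tumbler1: stemless clear tumbler, 86 mm across, 105 mm tall; leave alone; origin under its centre
- tumbler2: another such tumbler; leave alone
- bottle: corked glass bottle, 68 mm across, 165 mm tall; leave alone; origin under its centre
- mouse: black computer mouse, 100 x 58 x 34 mm; leave alone; origin under its centre
- cardbox: small clear box of business cards, 40 x 96 x 52 mm; leave alone; origin under its centre
- coaster_stack: round stack of cork coasters, 94 mm across, 30 mm high; leave alone; origin under its centre

How it is judged:
On the way, in this order (a step that is already met when the one before it is completed fails the run):
1. the lid is tipped up at its handle end by more than 12 degrees while its back edge still rests on the tub's rim (angle between lid_center's own z axis and vertical above 0.21 rad and horizontal distance between lid_back and tub_rim below 0.15 m and z of lid_back in the frame of tub between 0.105 and 0.135 m and z of lid_handle in the frame of tub above 0.17 m), for 0.1 s.
2. the lid lies flat on the counter beside the tub, handle up, let go (horizontal distance between lid_center and tub_rim above 0.14 m and height (world z) of lid_center below 0.022 m and angle between lid_center's own z axis and vertical below 0.08 rad and contact force between lid and the fingers below 0.3 N), for 0.2 s.
3. every goblet hangs in a seat of the rack ((distance between goblet1_center and seat1 below 0.008 m or distance between goblet1_center and seat2 below 0.008 m or distance between goblet1_center and seat3 below 0.008 m or distance between goblet1_center and seat4 below 0.008 m) and angle between each of goblet1_center, goblet2_center, goblet3_center, goblet4_center's own z axis and vertical below 0.12 rad and contact force between each of goblet1, goblet2, goblet3, goblet4 and the fingers below 0.3 N and (distance between goblet2_center and seat1 below 0.008 m or distance between goblet2_center and seat2 below 0.008 m or distance between goblet2_center and seat3 below 0.008 m or distance between goblet2_center and seat4 below 0.008 m) and (distance between goblet3_center and seat1 below 0.008 m or distance between goblet3_center and seat2 below 0.008 m or distance between goblet3_center and seat3 below 0.008 m or distance between goblet3_center and seat4 below 0.008 m) and (distance between goblet4_center and seat1 below 0.008 m or distance between goblet4_center and seat2 below 0.008 m or distance between goblet4_center and seat3 below 0.008 m or distance between goblet4_center and seat4 below 0.008 m)), for 0.3 s.
At the end, for the whole second after the job is handed in: every goblet present hangs upright (within 7 degrees) in a seat of the rack, its centre within 8 mm of the seat point, at rest; the lid sits on the tub, level within 2 degrees, its centre within 12 mm of the mouth's centre and its plate down on the rim; all let go (all of step 3 and linear speed of each of goblet1, goblet2, goblet3, goblet4, lid below 0.03 m/s and horizontal distance between lid_center and tub_rim below 0.012 m and z of lid_center in the frame of tub between 0.119 and 0.126 m and angle between lid_center's own z axis and vertical below 0.04 rad and contact force between lid and the fingers below 0.3 N); the robot touches nothing.
It fails at once if a goblet tipped over (angle between any of goblet1_center, goblet2_center, goblet3_center, goblet4_center's own z axis and vertical above 0.9 rad).
It fails at once if one of the other things on the counter pushed aside by more than 4 cm or knocked over (distance of any of tumbler1, tumbler2, bottle, mouse, cardbox, coaster_stack from where it was at the start of the episode above 0.04 m or angle between any of tumbler1, tumbler2, bottle, mouse, cardbox, coaster_stack's own z axis and vertical above 0.5 rad).
Of goblet1, goblet2, goblet3, goblet4 only 3 to 4 are there at a start; the rules pass over those that are not, and their reading is None.
At some moment in a run one of lid, rack may be knocked a few centimetres aside while the robot is not near it.
It also fails if it takes over 200 s, if anything falls off the work surface, if the arm or the gripper's body presses on something with over 40 N, if the wrist force passes 120 N, or if a joint passes its speed limit or range.

## Working session

There is one attempt and no reset: what is moved stays moved. The work goes in short steps, each a Python script; the robot and the scene stay as the last script left them, time stands still between calls to the robot, and variables do not carry over. Pictures are saved under pics/ and viewed, about 12 in all and at most 16, crops included, and the job is handed in when it is done.

```bash
mkdir -p pics; ls; cat > h.py <<'E'
import numpy as np, cv2
from station import *
def snap(n):
    im,d=read_camera(n); p=camera_params(n); K=np.array(p["mtx"],float); R=cv2.Rodrigues(np.array(p["rvec"],float))[0]; t=np.array(p["tvec"],float).ravel()
    return im,d,K,R,t
def cloud(d,K,R,t):
    v,u=np.mgrid[:d.shape[0],:d.shape[1]]
    c=np.stack([(u-K[0,2])/K[0,0]*d,(v-K[1,2])/K[1,1]*d,d],-1)
    return (c-t)@R
def atz(u,v,z,K,R,t):
    r=R.T@np.array([(u-K[0,2])/K[0,0],(v-K[1,2])/K[1,1],1]); c=-R.T@t
    return c+r*(z-c[2])/r[2]
def save(n,im): cv2.imwrite(f"pics/{n}.png",im[...,::-1])
E
python3 - <<'E'
from h import *
for n in("top","side"):
    im,d,K,R,t=snap(n); save(n+"0",im); np.savez(n+"0.npz",im=im,d=d,K=K,R=R,t=t); print(n,K[0,0],-R.T@t,R[2])
print(get_state())
E
```

```text
pics
top 620.4646462278461 [ 0.34907542 -0.01217404  1.758995  ] [ 0.12677652  0.00119215 -0.99193059]
side 476.78819692293433 [ 0.46953314 -1.13321048  1.0081252 ] [ 0.07462168  0.78503506 -0.61494029]
{'clock': 0.1, 'qpos': array([ 1.05292554e+00,  3.59431163e-01,  1.51130336e+00, -2.92047329e-05,
        1.27250495e+00, -1.15117428e-01]), 'dq': array([ 0.00055112, -0.00226981, -0.00128113,  0.00107036, -0.00060088,
        0.002038  ]), 'effort': array([-4.80125236e-04, -5.28655922e+01, -2.79349351e+01, -7.25409654e-05,
        5.05765434e-03, -4.75473740e-06]), 'position': array([0.23495579, 0.55155888, 0.30314655]), 'eef_rot': array([ 8.34249367e-01,  5.51386720e-01, -7.28230873e-04,  3.84555333e-04]), 'force': array([ 1.24179154, -0.27742081, -0.19661361]), 'moment': array([-0.02058631, -0.01003855, -0.02762951]), 'finger_gap': 0.08544302026740339}
```

View pics/top0.png

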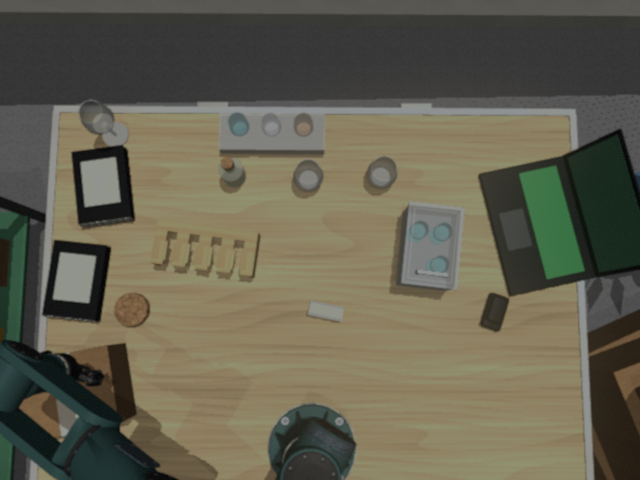

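View pics/side0.png

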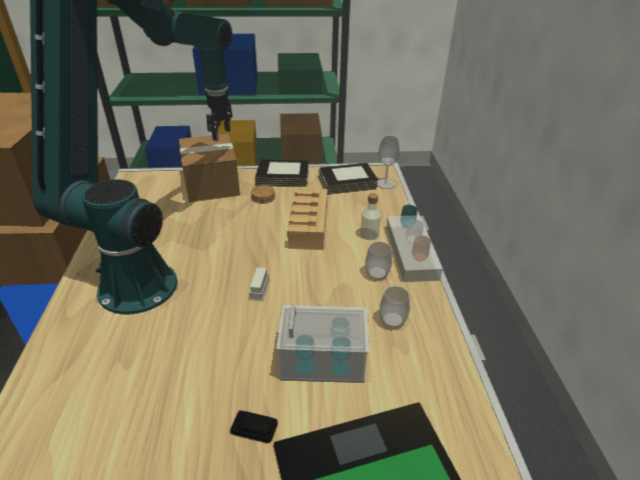

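```bash
python3 - <<'E'
from h import *
a=np.load("top0.npz"); b=np.load("side0.npz")
T=cv2.resize(a["im"][195:300,390:475],None,fx=4,fy=4,interpolation=3)
Rk=cv2.resize(a["im"][220:290,140:270],None,fx=4,fy=4,interpolation=3)
S=cv2.resize(b["im"][295:390,270:375],None,fx=4,fy=4,interpolation=3)
o=np.zeros((600,800,3),np.uint8)
o[:300,:]=0
s2=cv2.resize(b["im"][180:255,280:335],None,fx=4,fy=4,interpolation=3)
def put(x,y,m):
    h=min(m.shape[0],600-y);w=min(m.shape[1],800-x);o[y:y+h,x:x+w]=m[:h,:w]
put(0,0,cv2.resize(T,(275,340)));put(280,0,Rk);put(0,345,cv2.resize(S,(280,253)));put(290,290,s2)
save("crop1",o)
P=cloud(a["d"],a["K"],a["R"],a["t"])
# rack top points
m=(P[...,2]>.066)&(P[...,2]<.085); m[:, :140]=0;m[:,270:]=0;m[:220]=0;m[290:]=0
q=P[m]; print(len(q),q.mean(0),q[:,2].std()); print(cv2.minAreaRect(q[:,:2].astype(np.float32)*1000))
m=(P[...,2]>.11)&(P[...,2]<.135); m[:, :390]=0;m[:,475:]=0;m[:195]=0;m[300:]=0
q=P[m]; print(len(q),q.mean(0)); print(cv2.minAreaRect(q[:,:2].astype(np.float32)*1000))
sub=P[195:300,390:475]; print(np.histogram(sub[...,2],bins=np.arange(-.02,.2,.01)))
for u,v in((418,231),(442,231),(442,255),(418,255),(432,273)): print(u,v,atz(u,v,.1,a["K"],a["R"],a["t"]),P[v,u])
E
```

```text
3569 [0.54270956 0.29835477 0.07576877] 0.0037827825164923517
((540.5008544921875, 299.5262756347656), (282.5646667480469, 123.17951202392578), 82.59416961669922)
4538 [ 0.54617094 -0.31605786  0.12559174]
((545.3829345703125, -317.06317138671875), (153.2879638671875, 223.36109924316406), 83.33963775634766)
(array([  28, 1657, 2033,  110,   42,   50,   51,   48,   42,   57,   35,
         26,    9,  304, 3663,  595,   12,   69,   57,    0,    0]), array([-0.02, -0.01,  0.  ,  0.01,  0.02,  0.03,  0.04,  0.05,  0.06,
        0.07,  0.08,  0.09,  0.1 ,  0.11,  0.12,  0.13,  0.14,  0.15,
        0.16,  0.17,  0.18,  0.19]))
418 231 [ 0.58523029 -0.28302014  0.1       ] [ 0.58198702 -0.27930043  0.1227841 ]
442 231 [ 0.58562606 -0.34781229  0.1       ] [ 0.58204126 -0.34272587  0.12514122]
442 255 [ 0.52050348 -0.34654947  0.1       ] [ 0.51724926 -0.34020202  0.13149272]
418 255 [ 0.52010861 -0.28207656  0.1       ] [ 0.51797791 -0.27871417  0.12066745]
432 273 [ 0.47191691 -0.31884594  0.1       ] [ 0.46762957 -0.30814266  0.15790125]
```

View pics/crop1.png

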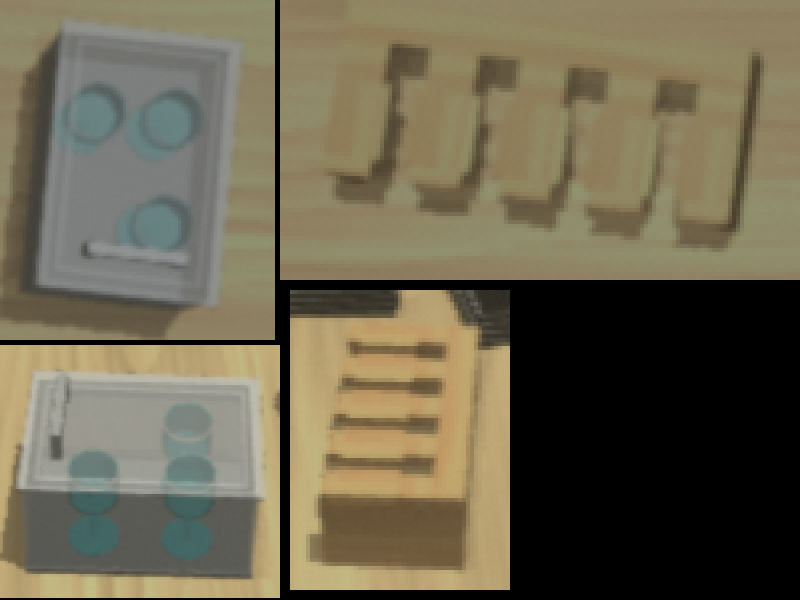

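Top view: tub at about (432,247) with three goblets (back-left, back-right and front-right) and the handle at (432,273). The rack is at (205,255) with its mouths towards the robot. The tub and rack fits match the given sizes (yaw about -6.7° and -7.4°). Next I grasp and tip the lid.

```bash
cat >> h.py <<'E'
from scipy.spatial.transform import Rotation as Ro
def tool(yaw,tilt=0):  # tilt about the local +y, after yaw
    M=Ro.from_euler("z",yaw).as_matrix()@Ro.from_euler("y",tilt).as_matrix()@np.diag([1.,-1,-1])
    return Ro.from_matrix(M).as_quat()
def rz(yaw,v):
    return Ro.from_euler("z",yaw).apply(np.array(v,float))
def tcp(grasp,yaw,tilt=0,off=.054):
    q=tool(yaw,tilt); return np.array(grasp)-off*Ro.from_quat(q).as_matrix()[:,2],q
def rect(P,box,zl,zh):
    u0,u1,v0,v1=box; s=P[v0:v1,u0:u1].reshape(-1,3); s=s[(s[:,2]>zl)&(s[:,2]<zh)]
    return s,cv2.minAreaRect(s[:,:2].astype(np.float32)*1000)
TY=np.deg2rad(-6.66); TUB=np.array([.5454,-.317,0])
E
python3 - <<'E'
from h import *
a=np.load("top0.npz");P=cloud(a["d"],a["K"],a["R"],a["t"])
s,r=rect(P,(400,460,255,290),.148,.175); print("handle",len(s),s.mean(0),r)
s,r=rect(P,(300,355,290,330),.008,.06); print("eraser",r)
s,r=rect(P,(290,325,155,200),.06,.12); print("tumbler",r)
H=TUB+rz(TY,[-.078,0,0])+[0,0,.153]
p,q=tcp(H,TY)
grip(.045,100)
movep(p+[0,0,.1],q); servo_line(p+[0,0,.03],velocity=.2)
print("stop",servo_line(p,velocity=.06,guard=8)); grip(0.0,100)
s=get_state(); print(s["position"]-p,s["finger_gap"],s["force"])
E
```

```text
handle 130 [ 0.46738866 -0.30688474  0.15920458] ((467.2757263183594, -307.4375915527344), (80.01884460449219, 10.908394813537598), 82.88223266601562)
eraser ((374.3342590332031, -38.13782501220703), (108.58167266845703, 148.3939666748047), 0.6377878785133362)
tumbler ((744.3328857421875, 17.215967178344727), (80.70931243896484, 80.92752075195312), 0.029257304966449738)
stop False
[ 0.00027854 -0.00018776  0.00062512] 0.007916773523608287 [-0.99669082 -0.11198258  4.44117737]
```

```bash
python3 - <<'E'
from h import *
G=get_state()["position"]; piv=TUB+rz(TY,[.109,0,.121])
def pose(th):
    v=rz(-TY,G-piv); v=Ro.from_euler("y",th).apply(v); return piv+rz(TY,v),tool(TY,th)
for d in (3,6,9,12,15,17):
    p,q=pose(np.deg2rad(d)); servo_line(p,q,velocity=.06)
    print(d,get_state()["force"].round(1),get_state()["finger_gap"])
dwell(.3)
im,d,K,R,t=snap("side"); save("tip",cv2.resize(im[230:400,220:440],None,fx=3,fy=3))
im,d,K,R,t=snap("top");P=cloud(d,K,R,t); s,r=rect(P,(395,470,195,300),.118,.26); 
A=np.c_[s[:,:2],np.ones(len(s))]; c=s
for _ in range(6):
    f=np.linalg.lstsq(np.c_[c[:,:2],np.ones(len(c))],c[:,2],rcond=None)[0]; c=s[abs(A@f-s[:,2])<.008]
print("lid plane tilt deg",np.degrees(np.arctan(np.hypot(*f[:2]))),len(c))
E
```

```text
3 [-0.9  0.1 -1.4] 0.008411610145850018
6 [-0.3 -0.3 -1.4] 0.007943675380515918
9 [ 0.5 -0.5 -1.5] 0.008125860054592194
12 [ 1.1 -0.4 -1.7] 0.008221974608847677
15 [ 1.1  0.2 -1.5] 0.008154671051417126
17 [ 0.3  0.3 -0.9] 0.0076391808602847425
lid plane tilt deg 17.268634178314652 975
```

View pics/tip.png

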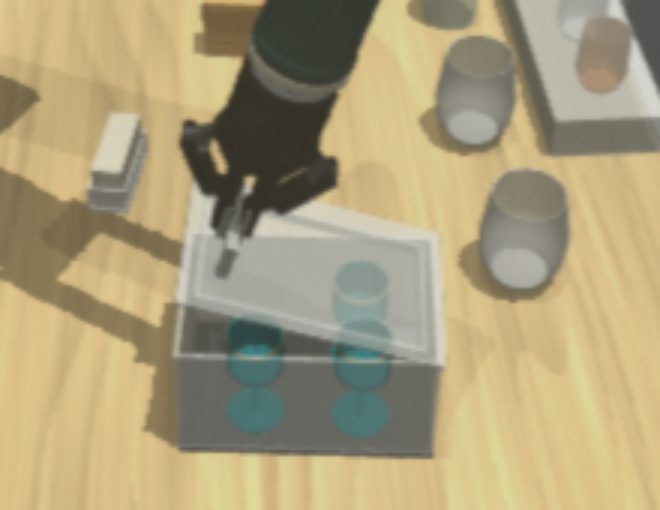

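The tip is confirmed: the lid is at 17° with its back edge on the rim, handle end at about (235,240) in the crop. Next I lift it off and lay it down between the tub and the rack.

```bash
cat >> h.py <<'E'
BOXT=(395,470,195,300)
def lidfind(P,zl,zh,box):
    return rect(P,box,zl,zh)
E
python3 - <<'E'
from h import *
s=get_state()["position"]
servo_line(s+[0,0,.13],velocity=.15)
L=np.array([.55,-.06,0]); H=L+rz(TY,[-.078,0,0])+[0,0,.043]
p,q=tcp(H,TY)
servo_line(p+[0,0,.22],q,velocity=.2)
servo_line(p+[0,0,.03],velocity=.15)
print(servo_line(p-[0,0,.003],velocity=.04,guard=4),get_state()["position"]-p,get_state()["force"])
dwell(.2); grip(.045,100); 
p=get_state()["position"]; servo_line(p+[0,0,.2],velocity=.25); 
p,q=tcp([.45,-.31,.30],TY); movep(p,q)
im,d,K,R,t=snap("top"); save("top1",cv2.resize(im[150:330,120:480],None,fx=2.2,fy=2.2)); P=cloud(d,K,R,t)
np.savez("top1.npz",im=im,d=d,K=K,R=R,t=t)
s,r=rect(P,(270,392,200,305),.009,.03); print("lid",len(s),s.mean(0),r)
s,r=rect(P,(270,392,200,305),.035,.07); print("handle",len(s),s.mean(0),r)
print(get_state()["clock"])
E
```

```text
True [-3.22117484e-04  7.16088236e-05  5.94194639e-04] [-1.01299404  1.16880124  8.06838497]
lid 4038 [ 0.54628436 -0.05717001  0.01599701] ((538.8599853515625, -46.10606384277344), (336.5874328613281, 299.28662109375), 89.36305236816406)
handle 132 [ 0.45767051 -0.04330149  0.04888804] ((428.5696716308594, -41.09134292602539), (78.7808837890625, 98.54507446289062), 77.96348571777344)
14.925
```

View pics/top1.png

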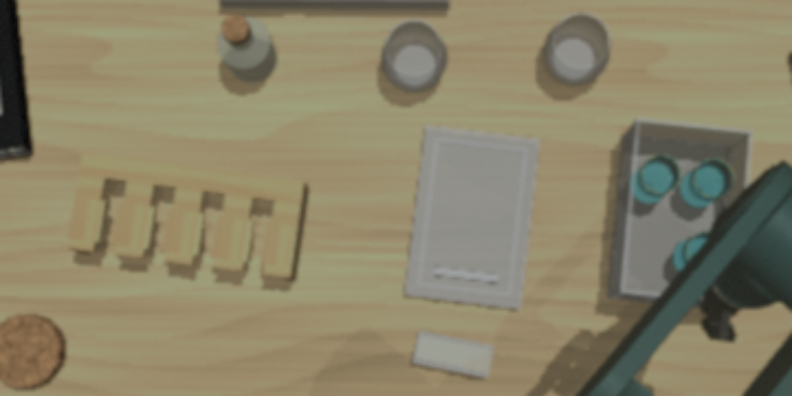

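```bash
cat >> h.py <<'E'
def park():
    p,q=tcp([.45,-.06,.33],0); movep(p,q)
def teal(im):
    h=cv2.cvtColor(im,cv2.COLOR_RGB2HSV).astype(int); return (h[...,0]>78)&(h[...,0]<100)&(h[...,1]>70)
def goblets(im,P,box,zl):
    m=teal(im)&(P[...,2]>zl)&(P[...,2]<zl+.035); k=np.zeros_like(m); u0,u1,v0,v1=box; k[v0:v1,u0:u1]=m[v0:v1,u0:u1]
    n,l,st,c=cv2.connectedComponentsWithStats(k.astype(np.uint8)); o=[]
    for i in range(1,n):
        if st[i,4]>25:
            q=P[l==i]; (x,y),r=cv2.minEnclosingCircle(q[:,:2].astype(np.float32)); b=(q[:,:2].min(0)+q[:,:2].max(0))/2
            o.append((st[i,4],np.round([x,y,r],4),b.round(4),q.mean(0).round(4)))
    return o
def rack(P):
    s,r=rect(P,(130,285,210,300),.066,.086)
    (cx,cy),(w,h),a=r
    if w<h: w,h,a=h,w,a+90
    yaw=np.deg2rad(((a-90)+90)%180-90)      # long side = rack y
    c=np.array([cx/1e3,cy/1e3,0]); return c+rz(yaw,[.006,0,0]),yaw,(round(w,1),round(h,1))
E
python3 - <<'E'
from h import *
park()
im,d,K,R,t=snap("top"); P=cloud(d,K,R,t); np.savez("top2.npz",im=im,d=d,K=K,R=R,t=t)
print(rack(P))
for zl in (.085,.07): 
  for g in goblets(im,P,(390,475,195,300),zl): print(zl,g)
  for g in goblets(im,P,(390,475,195,300),zl): print("  tubframe",rz(-TY,np.r_[g[1][:2],0]-TUB).round(4))
s,r=rect(P,(390,475,195,300),.108,.135); print("tub rim",len(s),r)
im,d,K,R,t=snap("side"); P=cloud(d,K,R,t)
for g in goblets(im,P,(260,385,290,390),.08): print("side",g)
s,r=rect(P,(260,385,290,390),.108,.135); print("tub rim side",len(s),r)
E
```

```text
(array([0.54657406, 0.29849692, 0.        ]), np.float64(-0.12787008184350057), (281.9, 123.2))
0.085 (np.int32(27), array([ 0.5805, -0.2757,  0.0191]), array([ 0.5803, -0.2763]), array([ 0.5761, -0.2725,  0.0967]))
  tubframe [0.0301 0.0451 0.    ]
0.07 (np.int32(39), array([ 0.5806, -0.2762,  0.0194]), array([ 0.5803, -0.276 ]), array([ 0.5758, -0.2731,  0.0868]))
0.07 (np.int32(45), array([ 0.5783, -0.342 ,  0.0198]), array([ 0.5771, -0.3412]), array([ 0.5738, -0.3352,  0.0878]))
0.07 (np.int32(35), array([ 0.4912, -0.3269,  0.019 ]), array([ 0.4912, -0.3248]), array([ 0.4888, -0.3214,  0.0876]))
  tubframe [0.0302 0.0446 0.    ]
  tubframe [ 0.0356 -0.021   0.    ]
  tubframe [-0.0527 -0.0161  0.    ]
tub rim 599 ((544.0121459960938, -314.969482421875), (143.975830078125, 215.65728759765625), 83.99649047851562)
side (np.int32(126), array([ 0.5845, -0.3326,  0.0352]), array([ 0.5882, -0.3317]), array([ 0.5862, -0.3261,  0.091 ]))
side (np.int32(94), array([ 0.498 , -0.3414,  0.0222]), array([ 0.4985, -0.3343]), array([ 0.4975, -0.3275,  0.0915]))
side (np.int32(105), array([ 0.4963, -0.386 ,  0.0183]), array([ 0.4964, -0.3851]), array([ 0.4962, -0.3852,  0.101 ]))
side (np.int32(107), array([ 0.5824, -0.3921,  0.0182]), array([ 0.5824, -0.3925]), array([ 0.5819, -0.394 ,  0.1012]))
tub rim side 869 ((546.2909545898438, -319.7369384765625), (149.51466369628906, 214.1708221435547), 84.191650390625)
```

```bash
cat >> h.py <<'E'
TY=np.deg2rad(-6.2); TUB=np.array([.5445,-.3160,0])
PROF=[(.0,.025),(.004,.025),(.062,.024),(.1,.0245)]
def sil(x,y,z0,K,R,t,S,box):
    u0,u1,v0,v1=box; m=np.zeros(((v1-v0)*S,(u1-u0)*S),np.uint8); a=np.linspace(0,2*np.pi,40)
    def pj(zr):
        q=np.concatenate([np.c_[x+r*np.cos(a),y+r*np.sin(a),np.full(40,z0+z)] for z,r in zr])
        c=q@R.T+t; uv=c[:,:2]/c[:,2:]*[K[0,0],K[1,1]]+[K[0,2],K[1,2]]
        return cv2.convexHull(((uv+.5-[u0,v0])*S-.5).round().astype(np.int32))
    for zr in (PROF[:2],PROF[2:],[(.0,.004),(.045,.006),(.062,.024)]): cv2.fillConvexPoly(m,pj(zr),1)
    return m>0
def fitgob(im,K,R,t,x,y,z0,S=4,w=.045,mask=None):
    c=R@np.array([x,y,z0+.06])+t; u,v=c[:2]/c[2]*[K[0,0],K[1,1]]+K[:2,2]; n=24
    box=(int(u)-n,int(u)+n,int(v)-n,int(v)+n); T=teal(im) if mask is None else mask
    k=cv2.resize(T[box[2]:box[3],box[0]:box[1]].astype(np.float32),None,fx=S,fy=S,interpolation=cv2.INTER_LINEAR)>.5
    n_,l,st,ce=cv2.connectedComponentsWithStats(k.astype(np.uint8))
    best=(0,)
    for st_,rg in ((.004,.024),(.001,.004)):
        x0,y0=(x,y) if best[0]==0 else best[1:3]
        for dx in np.arange(-rg,rg+1e-9,st_):
            for dy in np.arange(-rg,rg+1e-9,st_):
                s=sil(x0+dx,y0+dy,z0,K,R,t,S,box); near=cv2.dilate(s.astype(np.uint8),np.ones((13,13)))>0
                i=(s&k).sum()/(s|(k&near)).sum()
                if i>best[0]: best=(i,x0+dx,y0+dy)
    return best
E
python3 - <<'E'
from h import *
a=np.load("top2.npz"); im,d,K,R,t=[a[k] for k in("im","d","K","R","t")]
imS,dS,KS,RS,tS=snap("side")
B=(cv2.resize(im[195:300,390:475],None,fx=4,fy=4,interpolation=3)); mk=cv2.resize((teal(im)*255).astype(np.uint8)[195:300,390:475],None,fx=4,fy=4)
C=B.copy(); D=np.dstack([mk]*3)
for lx,ly in((.047,.032),(.047,-.032),(-.047,-.032)):
    x,y,_=TUB+rz(TY,[lx,ly,0]); b=fitgob(im,K,R,t,x,y,.004); b2=fitgob(imS,KS,RS,tS,x,y,.004)
    print(lx,ly,np.round(b,4),"tub",rz(-TY,np.array([b[1],b[2],0])-TUB).round(4),"side",np.round(b2,4))
    s=sil(b[1],b[2],.004,K,R,t,4,(390,475,195,300)).astype(np.uint8); cs,_=cv2.findContours(s,0,1); cv2.drawContours(C,cs,-1,(255,0,0),1); cv2.drawContours(D,cs,-1,(255,0,0),1)
save("fit",np.hstack([C,D]))
E
```

```text
0.047 0.032 [ 0.654   0.5837 -0.2823] tub [0.0353 0.0378 0.    ] side [ 0.5325  0.5917 -0.3173]
0.047 -0.032 [ 0.6812  0.5848 -0.3519] tub [ 0.0439 -0.0313  0.    ] side [ 0.6724  0.5858 -0.3589]
-0.047 -0.032 [ 0.6855  0.4943 -0.3337] tub [-0.048  -0.0231  0.    ] side [ 0.6997  0.4973 -0.3497]
```

View pics/fit.png

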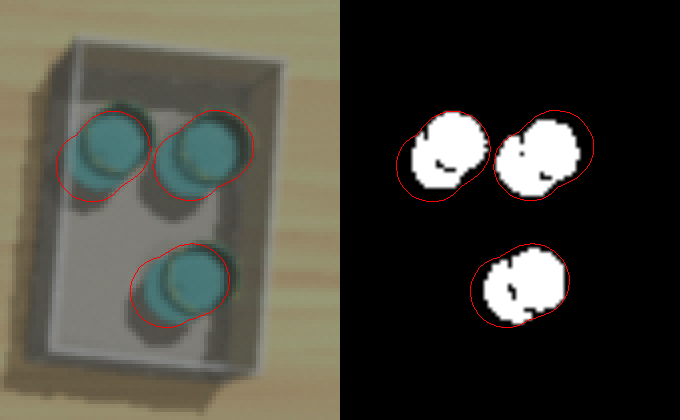

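Contours: goblet 2's outline fits. For the left and front goblets my colour mask missed the shaded inner wall (dark crescents near (135,105) and (232,255)). I'll refit with a ratio-based mask.

```bash
cat >> h.py <<'E'
def teal(im):
    f=cv2.GaussianBlur(im,(0,0),.6).astype(float)+1; m=(f[...,1]/f[...,0]>1.12)
    return cv2.morphologyEx(m.astype(np.uint8),cv2.MORPH_CLOSE,np.ones((3,3)))>0
E
python3 - <<'E'
from h import *
a=np.load("top2.npz"); im,d,K,R,t=[a[k] for k in("im","d","K","R","t")]
imS,dS,KS,RS,tS=snap("side")
B=(cv2.resize(im[195:300,390:475],None,fx=4,fy=4,interpolation=3)); mk=cv2.resize((teal(im)*255).astype(np.uint8)[195:300,390:475],None,fx=4,fy=4)
C=B.copy(); D=np.dstack([mk]*3)
for lx,ly in((.047,.032),(.047,-.032),(-.047,-.032)):
    x,y,_=TUB+rz(TY,[lx,ly,0]); b=fitgob(im,K,R,t,x,y,.004); b2=fitgob(imS,KS,RS,tS,x,y,.004)
    f=lambda b:rz(-TY,np.array([b[1],b[2],0])-TUB).round(4)
    print(lx,ly,np.round(b,4),"tub",f(b),"side",np.round(b2,4),f(b2))
    s=sil(b[1],b[2],.004,K,R,t,4,(390,475,195,300)).astype(np.uint8); cs,_=cv2.findContours(s,0,1); cv2.drawContours(C,cs,-1,(255,0,0),1); cv2.drawContours(D,cs,-1,(255,0,0),1)
save("fit2",np.hstack([C,D]))
E
```

```text
0.047 0.032 [ 0.9159  0.5907 -0.2873] tub [0.0428 0.0336 0.    ] side [ 0.8495  0.5927 -0.2933] [0.0454 0.0278 0.    ]
0.047 -0.032 [ 0.8999  0.5858 -0.3509] tub [ 0.0448 -0.0302  0.    ] side [ 0.9024  0.5868 -0.3549] [ 0.0462 -0.0341  0.    ]
-0.047 -0.032 [ 0.9162  0.4963 -0.3407] tub [-0.0452 -0.0298  0.    ] side [ 0.9359  0.4983 -0.3447] [-0.0428 -0.0336  0.    ]
```

View pics/fit2.png

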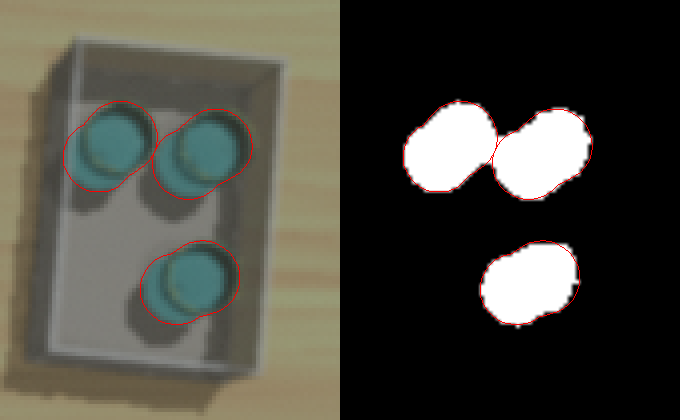

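```bash
cat >> h.py <<'E'
HT=.133
def pick(x,y):
    q=tool(TY); p=np.array([x,y,.004+HT]); grip(.066,30); movep(p+[0,0,.13],q)
    if servo_line(p,velocity=.12,guard=6): print("touch in tub",get_state()["position"],get_state()["force"]); return False
    grip(.03,30); dwell(.2); s=get_state(); print("gap",s["finger_gap"],"shift",(s["position"]-p).round(4))
    servo_line(p+[0,0,.17],velocity=.15); dwell(.1); print("gap up",get_state()["finger_gap"],get_state()["force"].round(2)); return True
def handfit():
    s=get_state()["position"]; im,d,K,R,t=snap("side"); return np.round(fitgob(im,K,R,t,s[0],s[1],s[2]-HT),4),s.round(4)
E
python3 - <<'E'
from h import *
pick(.4972,-.3425); print(handfit())
im,*_=snap("side"); save("hold",cv2.resize(im[200:400,220:420],None,fx=2.5,fy=2.5))
E
```

```text
touch in tub [ 0.49636312 -0.34134758  0.14281633] [-1.36693339  1.56138541  9.60787249]
(array([ 0.9413,  0.4974, -0.3503]), array([ 0.4964, -0.3413,  0.1428]))
```

View pics/hold.png

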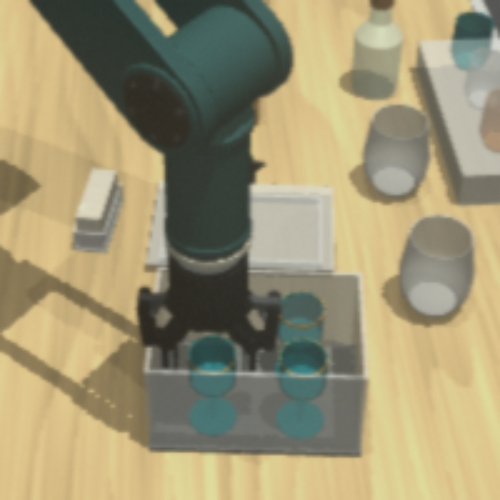

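The fingers are on both sides of the front-right goblet, at about (212,360). The front knuckle at (150,345) touches the tub's front rim. I'll grip from 1.5 mm higher, where there is still enough bowl under the pads.

```bash
sed -i 's/^HT=.133/HT=.1405/' h.py; cat >> h.py <<'E'
def close_lift():
    p=get_state()["position"]
    grip(.03,30); dwell(.2); s=get_state(); print("gap",s["finger_gap"],"shift",(s["position"]-p).round(4))
    servo_line(p+[0,0,.17],velocity=.15); dwell(.1); print("gap up",get_state()["finger_gap"],get_state()["force"].round(2))
E
python3 - <<'E'
from h import *
p=get_state()["position"]; p[2]=.1445; servo_line(p); print(get_state()["force"])
close_lift(); print(handfit())
im,d,K,R,t=snap("side"); save("hold2",cv2.resize(im[120:360,200:440],None,fx=2.5,fy=2.5))
E
```

```text
[ 0.5324637   0.76486186 -0.34859097]
gap 0.04690725768055285 shift [-0.0001 -0.0002 -0.    ]
gap up 0.04715905969332372 [ 0.75 -0.13 -0.6 ]
(array([ 0.8918,  0.496 , -0.3448]), array([ 0.496 , -0.3408,  0.3133]))
```

View pics/hold2.png

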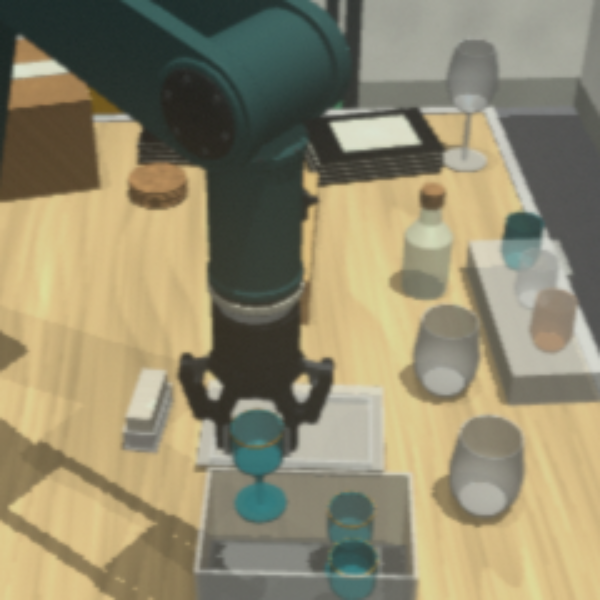

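```bash
cat >> h.py <<'E'
def place(k,dy=0.,fz=.045):
    im,d,K,R,t=snap("top"); o,yaw,wh=rack(cloud(d,K,R,t)); print("rack",o.round(4),np.degrees(yaw).round(2),wh)
    q=tool(yaw); Y=(-.093,-.031,.031,.093)[k-1]+dy
    W=lambda x,z,e=0: o+rz(yaw,[x,Y+e,0])+[0,0,z+HT]
    movep(W(-.125,.15),q); servo_line(W(-.125,fz),velocity=.15)
    dwell(.1); print("pre",handfit(),"want",W(-.125,fz).round(4))
    for x,v in ((-.05,.08),(.012,.05)):
        if servo_line(W(x,fz),velocity=v,guard=3): 
            s=get_state(); print("contact at rack-frame",rz(-yaw,s["position"]-o).round(4),rz(-yaw,s["force"]).round(2)); return False
    return down(W(.012,.021))
def down(p):
    g=servo_line(p,velocity=.03,guard=4); s=get_state(); print("down",g,s["position"].round(4),s["position"][2]-HT,s["force"].round(2))
    return g
def let_go():
    s=get_state()["position"]; grip(.066,30); dwell(.2); servo_line(s+[0,0,.12],velocity=.2)
    print(get_state()["clock"])
E
python3 - <<'E'
from h import *
place(1)
E
```

```text
rack [0.5465 0.2991 0.    ] -7.33 (282.1, 123.0)
pre (array([0.717 , 0.4114, 0.22  ]), array([0.4114, 0.223 , 0.1864])) want [0.4106 0.2228 0.1855]
down True [0.5463 0.2053 0.1636] 0.02312871305398642 [0.15 0.18 3.62]
```

```bash
python3 - <<'E'
from h import *
let_go(); p,q=tcp([.5,-.25,.34],TY); movep(p,q)
im,d,K,R,t=snap("side"); im2,d,K2,R2,t2=snap("top"); o,yaw,wh=rack(cloud(d,K2,R2,t2)); print(o,np.degrees(yaw),wh)
S=o+rz(yaw,[.012,-.093,0])
for a in((im,K,R,t),(im2,K2,R2,t2)):
    b=fitgob(*a,S[0],S[1],.025); print(np.round(b,4),S.round(4))
A=cv2.resize(im[170:260,270:350],None,fx=5,fy=5); B=cv2.resize(im2[215:295,140:270],None,fx=3,fy=3); o_=np.zeros((450,800,3),np.uint8); o_[:450,:400]=A; o_[:240,405:795]=B; save("r1",o_)
E
```

```text
28.4917
[0.54658555 0.29913878 0.        ] -7.306922912597657 (283.1, 122.9)
[0] [0.5467 0.2054 0.    ]
[0.695  0.5447 0.2034] [0.5467 0.2054 0.    ]
```

View pics/r1.png

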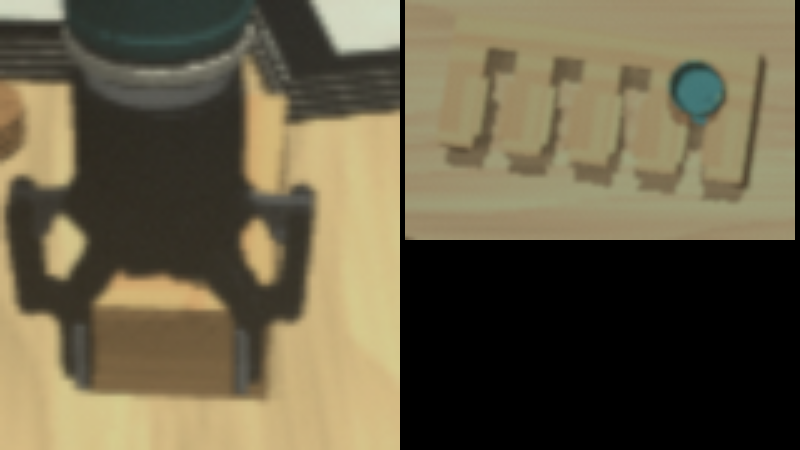

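Goblet 1 of 3 hangs in seat 1 (top view, at (697,90)). Next is the back-right goblet, into seat 2.

```bash
python3 - <<'E'
from h import *
if pick(.5863,-.3525): 
    print(handfit())
    if place(2): let_go()
E
```

```text
gap 0.04715269323853241 shift [ 0.0007 -0.0005  0.0012]
gap up 0.04703436008682867 [-0.05 -0.13 -0.14]
(array([ 0.8977,  0.5849, -0.3562]), array([ 0.5859, -0.3522,  0.3132]))
rack [0.5464 0.2992 0.    ] -7.11 (283.8, 122.9)
pre (array([0.7115, 0.4174, 0.2793]), array([0.4194, 0.2843, 0.1865])) want [0.4186 0.2839 0.1855]
down True [0.5542 0.2662 0.1657] 0.025211166217762176 [ 0.83 -0.87  0.44]
42.225
```

```bash
python3 - <<'E'
from h import *
if pick(.5912,-.2885): 
    print(handfit())
    if place(3): let_go()
E
python3 - <<'E'
from h import *
park()
im,d,K,R,t=snap("side"); im2,d,K2,R2,t2=snap("top"); o,yaw,wh=rack(cloud(d,K2,R2,t2)); print(o,np.degrees(yaw),wh)
A=cv2.resize(im[170:260,270:350],None,fx=5,fy=5); B=cv2.resize(im2[215:295,140:270],None,fx=3,fy=3); o_=np.zeros((450,800,3),np.uint8); o_[:450,:400]=A; o_[:240,405:795]=B
B=cv2.resize(im2[195:305,270:475],None,fx=1.9,fy=1.9); o_[241:241+B.shape[0],405:405+B.shape[1]]=B; save("r3",o_)
E
```

```text
gap 0.04661442891056583 shift [ 0.0007 -0.0004  0.0012]
gap up 0.04690968715183726 [ 0.85 -0.33 -0.43]
(array([ 0.865 ,  0.5907, -0.2942]), array([ 0.5907, -0.2882,  0.3132]))
rack [0.5467 0.2986 0.    ] -7.32 (282.2, 123.2)
pre (array([0.7483, 0.4264, 0.3417]), array([0.4274, 0.3457, 0.1866])) want [0.4266 0.3453 0.1855]
down True [0.5621 0.327  0.1659] 0.025429188588459162 [ 0.49 -2.88  0.62]
55.375
[0.54647893 0.29890968 0.        ] -7.223533630371094 (282.8, 123.0)
```

View pics/r3.png

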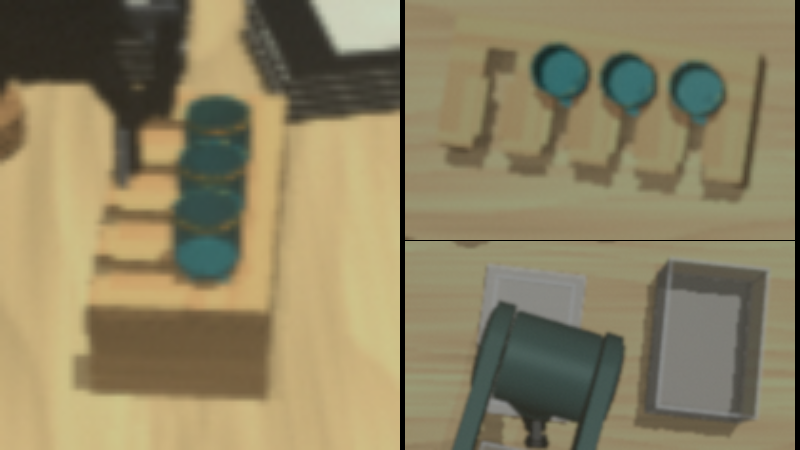

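All three goblets are up in seats 1–3 and the tub is empty. Now I check the goblets against the seat points and re-measure the lid with the arm clear.

```bash
python3 - <<'E'
import h
from h import *
p,q=tcp([.40,-.40,.30],TY); movep(p,q)
im,d,K,R,t=snap("top"); P=cloud(d,K,R,t); o,yaw,wh=rack(P); print(o,np.degrees(yaw))
h.PROF[0:2]=[(.06,.02),(.062,.024)]
imS,dS,KS,RS,tS=snap("side"); PS=cloud(dS,KS,RS,tS)
for k,Y in enumerate((-.093,-.031,.031)):
    S=o+rz(yaw,[.012,Y,0]); 
    for a in ((im,K,R,t),(imS,KS,RS,tS)):
        b=fitgob(*a,S[0],S[1],.025); print(k+1,round(b[0],3),"off seat",rz(-yaw,np.array([b[1],b[2],0])-S).round(4))
    m=teal(imS)&(np.hypot(PS[...,0]-S[0],PS[...,1]-S[1])<.028)&(PS[...,2]>.07); print(" top z side",np.percentile(PS[m][:,2],[2,50,95,99]).round(4) if m.any() else None)
m=(P[...,2]>.009)&(P[...,2]<.028); m[:,:255]=0;m[:,395:]=0;m[:200]=0;m[306:]=0
n,l,st,c=cv2.connectedComponentsWithStats(m.astype(np.uint8)); i=1+np.argmax(st[1:,4]); s=P[l==i]
print("lid",st[i],s.mean(0),cv2.minAreaRect(s[:,:2].astype(np.float32)*1000))
m=(P[...,2]>.036)&(P[...,2]<.065);m[:,:255]=0;m[:,395:]=0;m[:200]=0;m[306:]=0
n,l,st,c=cv2.connectedComponentsWithStats(m.astype(np.uint8))
for i in range(1,n):
    s=P[l==i]
    if len(s)>20: print("hi",st[i],s.mean(0),cv2.minAreaRect(s[:,:2].astype(np.float32)*1000))
E
```

```text
[0.5464047  0.29895674 0.        ] -7.2799530029296875
1 0.83 off seat [-0.003  -0.0004  0.    ]
1 0.726 off seat [-0.0024  0.0269  0.    ]
 top z side [0.0799 0.1079 0.1226 0.1235]
2 0.816 off seat [-0.0047 -0.0026  0.    ]
2 0.75 off seat [-0.0017 -0.0103  0.    ]
 top z side [0.0989 0.1138 0.1244 0.1254]
3 0.831 off seat [-0.0027 -0.0024  0.    ]
3 0.751 off seat [-0.0021 -0.0154  0.    ]
 top z side [0.0952 0.1109 0.1204 0.1224]
lid [ 304  207   62   84 3755] [ 0.54818749 -0.05886114  0.01615042] ((546.0317993164062, -59.45646667480469), (158.6273651123047, 225.98648071289062), 81.19878387451172)
hi [255 233   4  22  26] [0.55388437 0.1568019  0.04894774] ((553.5990600585938, 156.6739959716797), (1.63251793384552, 58.44436264038086), 83.19052124023438)
hi [317 272  29   7 111] [ 0.46911273 -0.04901715  0.04925345] ((469.4307861328125, -49.72922897338867), (78.52960968017578, 10.425068855285645), 83.1614990234375)
hi [310 303  16   3  33] [ 0.38772792 -0.00903689  0.05256533] ((388.6741943359375, -12.835578918457031), (5.919140338897705, 41.05862045288086), 0.5572164058685303)
```

The goblets are seated (rims at about 0.124 m, offsets within fit error) and the lid hasn't moved. I'll re-grasp the handle at the pose where I let go and return it to the recorded original pose.

```bash
python3 - <<'E'
from h import *
Y0=np.deg2rad(-6.66); T0=np.array([.5454,-.317,0])
p,q=tcp(np.array([.55,-.06,.043])+rz(Y0,[-.078,0,0]),Y0)
grip(.045,100); movep(p+[0,0,.15],q); print(servo_line(p+[0,0,.0008],velocity=.1,guard=8)); grip(0,100); print(get_state()["finger_gap"],get_state()["force"])
servo_line(p+[0,0,.22],velocity=.15)
p,q=tcp(T0+rz(Y0,[-.078,0,.153]),Y0)
servo_line(p+[0,0,.06],q,velocity=.2); dwell(.2); servo_line(p+[0,0,.018],velocity=.1); f0=get_state()["force"]
print(servo_line(p+[0,0,.0005],velocity=.03,guard=4),get_state()["position"]-p,get_state()["force"]-f0)
im,d,K,R,t=snap("side"); save("lidback",cv2.resize(im[230:400,220:440],None,fx=2.5,fy=2.5))
E
```

```text
False
0.007719987967709371 [-1.50506437  0.91036374  5.92544162]
True [-1.85262874e-04  9.71348772e-05  1.39027285e-03] [0.28385776 0.63324532 5.61349153]
```

View pics/lidback.png

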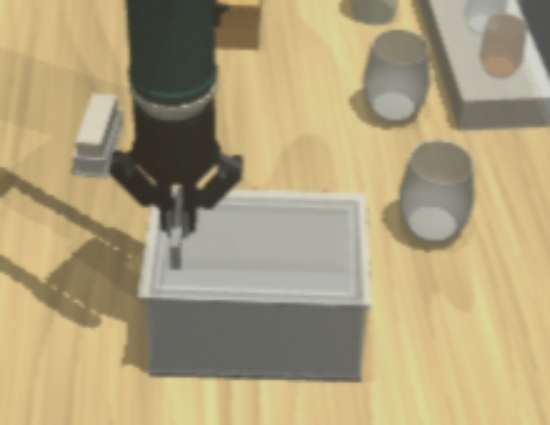

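The lid is down in the mouth all round. I release, back off and check everything.

```bash
python3 - <<'E'
from h import *
s=get_state()["position"]; grip(.045,100); dwell(.2); servo_line(s+[0,0,.17],velocity=.2)
p,q=tcp([.45,-.02,.34],0); movep(p,q); dwell(.5)
im,d,K,R,t=snap("top"); P=cloud(d,K,R,t)
s,r=rect(P,(390,475,195,300),.108,.14); f=np.linalg.lstsq(np.c_[s[:,:2],np.ones(len(s))],s[:,2],rcond=None)[0]
print("lid",len(s),np.median(s[:,2]),r,"tilt",np.degrees(np.hypot(*f[:2])))
a=np.load("top0.npz"); s,r=rect(cloud(a["d"],a["K"],a["R"],a["t"]),(390,475,195,300),.108,.14); f=np.linalg.lstsq(np.c_[s[:,:2],np.ones(len(s))],s[:,2],rcond=None)[0]; print("start",np.median(s[:,2]),r,np.degrees(np.hypot(*f[:2])))
print(rack(P),get_state()["clock"])
save("end",cv2.resize(im[90:340,90:530],None,fx=1.8,fy=1.8))
im,*_=snap("side"); save("endside",cv2.resize(im[160:400,220:440],None,fx=2.5,fy=2.5))
E
```

```text
lid 4569 0.12561970886162827 ((543.0975341796875, -315.679443359375), (151.5438690185547, 223.8115234375), 83.3903579711914) tilt 0.1904585113781399
start 0.12563945099450796 ((545.3829345703125, -317.06317138671875), (153.2879638671875, 223.36109924316406), 83.33963775634766) 0.1882956587580218
(array([0.54636096, 0.29903547, 0.        ]), np.float64(-0.1275112208866124), (283.2, 122.8)) 69.9417
```

View pics/end.png

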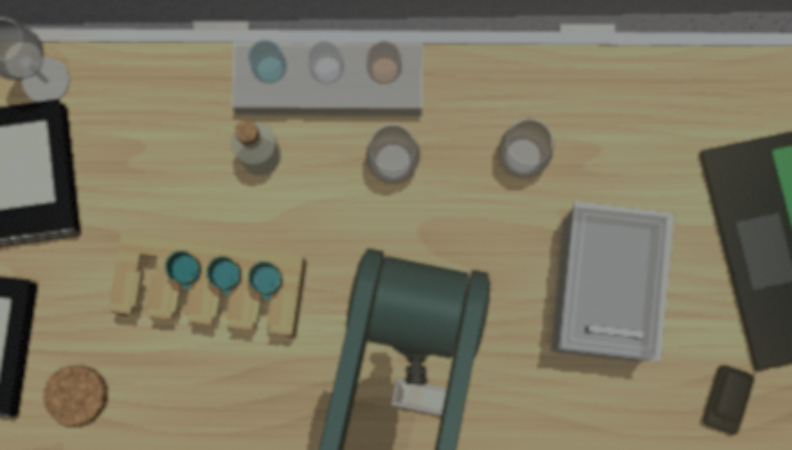

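View pics/endside.png

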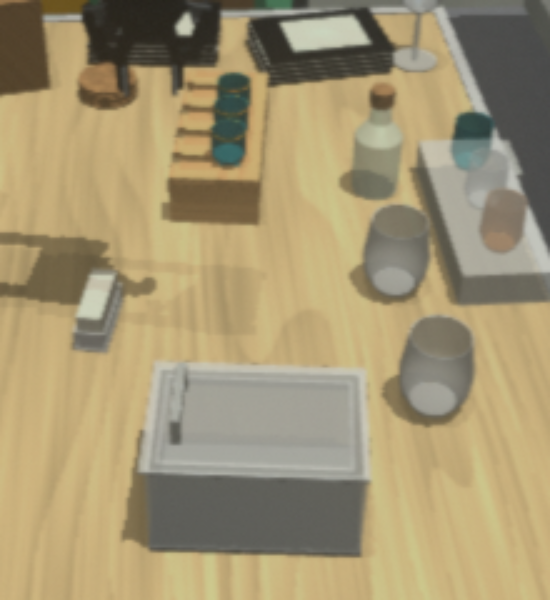

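The lid is seated (level, same height as at the start), the goblets hang in seats 1–3, and the other things look undisturbed. Handing in.

```bash
python3 -c "
from station import *
sign_off()"
```

```text
the job is handed in; nothing more can be done
```

The tasting flight is set out and the job is handed in, at about 70 s on the robot's clock; no verdict was reported. I tipped the lid to 17° with its back edge on the rim, then laid it flat beside the tub. The three goblets in the tub now hang in seats 1–3, and the lid is back on the tub.

**Final checks**
- **Lid:** its tilt and height match the start (about 0.19° fitted in both, plate at 0.1256 m). Its centre is within about 3 mm of where it began.
- **Goblets:** the rims are at 0.122–0.125 m, where a seated goblet's should be. The top-view fit puts their centres 3–5 mm from the seat points, but it is coarse and I trust the rim height more.
- **Rack and other things:** the rack is where it was. The other things look undisturbed in the last pictures, though I did not measure each one.

**What disagreed or went wrong**
- **Side-camera fits:** for the hanging goblets these were off by 10–27 mm along y, because the goblets hide one another from that side. I disregarded them.
- **Tub rim touch:** on the first pick a finger knuckle touched the tub's front rim (about 10 N). I gripped slightly higher after that and it did not happen again.

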